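# Mesh the dough blade onto the food processor's drive shaft

## Robot

A 7-joint arm with a two-finger parallel gripper is mounted at the origin on a cart in front of the work surface, level with it; the furniture and walls round the work are solid. World frame = base frame: x ahead of the robot, y to its left, z up, the work surface at z = 0. Lengths are in m, angles in degrees, forces in N, time in s.
With the tool pointing down it reaches from about 0.35 to 0.775 m from the base axis. Payload 3.1 kg.
Tool frame: the origin (TCP) lies on the centre line of the jaws, within the pads' length; the fingertips stand 17 mm ahead of it and the grasp point (between the pads) lies 2 mm behind it (robot.tip_reach is the distance from the TCP to the fingertips, in m); z points along the fingers, y is the line along which they close (so a half turn about z gives the same grasp; the last joint's range is limited). The gripper opens to 85 mm and grips with 20 to 120 N. Pads are 22 mm wide; open, the fingers measure 114 mm over their backs; the gripper's body (76 mm by 85 mm) begins 54 mm behind the grasp point. The pads swing forward as they close: fully open they stand 13 mm farther back than shut.
Start: joints at [60.865, 17.813, 0.802, 86.603, -0.252, 75.585, -1.558], TCP at [0.248, -0.491, 0.248] pointing down, gripper open.
Joint ranges: [-154.91, 154.91], [-16.99, 109.72], [-72.82, 74.43], [7.12, 147.25], [-82.49, 262.49], [11.32, 116.49], [-174.64, 174.64]. Speed limits (degrees/s): [159.86, 159.86, 180, 180, 180, 180, 180].

## Interface

Orientations are given as [roll, pitch, yaw] about the fixed x, y, z axes, in that order (R = Rz(yaw) Ry(pitch) Rx(roll)).
In Python, from station import robot, fingers, vision, workorder, recognise gives the robot as it stands. Calls block until the motion is done:
- robot.move_to(position, orientation): joint-space move of the TCP to a pose.
- robot.line_to(position, orientation=None, velocity=0.15, f_stop=None): straight line of the TCP; orientation=None keeps the orientation; velocity is the mean speed in m/s. With f_stop (N) it stops when the force on the tool has changed by that much, and returns True; else False.
- robot.move_j(angles): joint-space move.
- fingers.gripper_to(opening, force=None): opening from 0.0 (shut) to 1.0 (fully open); force is the grip in N (None keeps the last); returns when the fingers have stopped.
- robot.pause(seconds).
- robot.inverse_kinematics(position, orientation): joint angles nearest the present ones, or None.
- vision.grab_frame(name): name is "side" or "top" or "wrist"; returns the picture (480x640x3 uint8, red, green, blue); there is no depth.
- vision.calibration(name): a dict with "mtx" (3x3 intrinsics, pixels), "extrinsics" (4x4, takes a point from world to camera coordinates); the wrist camera has in their place "T_tool_cam" (4x4, takes a point from camera to tool coordinates, whose origin is the TCP and whose axes are the flange's). Camera axes: x right, y up, looking along -z (the intrinsics and any distortion apply to the point x, -y, -z); pixel columns grow to the right and rows downward; lengths in m; the calibration is good to about 2 mm. A picture is of the moment at which its call begins: read the wrist's pose just before it. calibration takes no time and is no camera call.
A pose or a line that the arm cannot do raises robot.PlanningError and nothing moves.
- workorder.close_job(): hands the job in; it is judged then, once.
Trained networks look in the newest picture that a camera, given by its name, has taken for a name from the list of things; names that differ only in an ending like _2 or _b are one class to them, and where a whole thing is asked for, a point or a joint stands for the part that bears it (a point fixed in the world has none). Each returns a list of dicts, best first, with "p" (0 to 1); they miss things now and then, are a little off and sometimes report something else, mostly with a low value. They report only what shows in the picture. A call takes as long as a camera call. They do not tell look-alikes from the thing itself.
- recognise(label, camera): "rect" ([centre column, centre row, width, height] in pixels, round what is visible of it).
Readings, each from a call of its own:
- robot.current_time_s(): time.
- robot.current_joint_positions(): joint angles.
- robot.current_dq(): joint speeds.
- robot.current_joint_torque(): joint torques, N m.
- robot.current_tool_pos(): TCP position.
- robot.current_eef_rot(): TCP orientation.
- robot.current_contact_force(): force on the tool from outside, world axes, zero at the start.
- robot.current_torque(): the same for the moment, N m.
- robot.current_finger_gap(): opening from 0.0 (shut) to 1.0 (fully open).
- robot.current_gripper_force(): force on a finger pad.
Only numpy, scipy, OpenCV 4.12 (cv2) and the standard library are available. Lean on these libraries where they do the work, as an engineer would, in place of code of your own. Each camera call takes 0.05 s, during which the arm holds its last target. There are 200 camera calls.

## Task

Pick up the orange dough blade and fit it in the food processor: lower its splined hub over the drive shaft in the bowl, press lightly and rock it about its upright axis until the teeth mesh, and keep hold of it while you press it fully home on the bowl floor; then let go and move clear. Never force it (keep well under 4 kg of push) and leave the mug, tea box and spice jar alone.

Things in the scene. Friction and masses are not known exactly. Their poses are not given: they have to be found in the camera images.
- blade_grip (a point): Centre of the finger grip of the orange plastic dough blade, on its axis (z, up), 88 mm above its foot. The grip is a flat upright bar 18 mm thick (its x), 42 mm wide (its y), 35 mm high, from 70 to 105 mm above the foot: take it from above across the 18 mm. At the start the blade stands upright on the worktop.
- dough_blade: The blade, about 0.15 kg; origin = centre of its foot, axes as blade_grip. Round hub 47 mm across, 58 mm high; two paddles reach 65 mm from the axis, up to 24 mm above the foot. The hub is open below: 37 mm bore with four straight, broad inner teeth (about 40 of every 90 degrees; one in x), from 4 to 30 mm above the foot, with a 22 mm round opening between their tips.
- shaft_tip (a point): Top of the steel drive shaft's smooth nose, on its axis, 122 mm above the worktop; z up. The nose is 8 mm across at the top and tapers out to 20 mm over 12 mm; it centres the hub. Belongs to the housing: its yaw says nothing of the teeth, whose angle is different each time and is not measured. When home, blade_grip is 40 mm above shaft_tip.
- shaft_teeth (a point): Flat tops of the shaft's four broad teeth (40 of every 90 degrees, 34 mm across), on the axis, 16 mm below shaft_tip; yaw meaningless. Teeth on teeth, the blade's foot is 4 mm below this. They mesh within about 4 degrees either way. The shaft is sprung: pressed, it sinks up to 6 mm (2 N, then 1.5 N per mm), then is rigid. It turns against 0.25 N m of drag, so a hard press drags it along.
- bowl_boss (a point): Top of the boss in the middle of the bowl floor, 49 mm across, on the shaft's axis, 74 mm above the worktop (48 mm below shaft_tip). The blade is fully home when its foot stands on this; it is rigid. Once meshed, the blade slides freely down 28 mm to it.
- processor: Grey food processor, fixed; origin on the worktop under the shaft axis. Motor base 208 mm across and 62 mm high with a control panel toward its -x side; on it a clear bowl, 186 mm across, inside 178 mm, rim 125 mm above the worktop, open on top; its floor's centre boss is 74 mm above the worktop.
- mug: White mug with a diamond pattern, 86 mm across, 116 mm with the handle, 101 mm high, a bystander; origin at the centre of its underside. It stands under the front of a wall cabinet (underside 0.44 m above the worktop, from 0.56 m ahead of the robot's base and back, y below 0.12): keep wrist and elbow clear of it.
- tea_box: Dark tea box, 64x142x75 mm, a bystander; origin at the centre of its underside.
- spice_jar: Spice jar with a black lid, 44 mm across, 105 mm high, a bystander; origin at the centre of its underside.
Things that resemble listed ones, but are neither listed nor needed, are in the scene too. Of the things like the dough_blade, leave any that is turquoise; of the rest the larger one is meant.

How it is judged:
By the outcome, as a careful person would: the job done as asked, in the order asked, and still so for the second after the job is handed in, with the robot touching nothing.
It also fails if it takes over 72 s, if anything falls off the work surface, if the arm or the gripper's body presses on something with over 40 N, if the wrist force passes 120 N, or if a joint passes its speed limit or range.

## Working session

There is one attempt and no reset: what is moved stays moved. The work goes in short steps, each a Python script; the robot and the scene stay as the last script left them, time stands still between calls to the robot, and variables do not carry over. Pictures are saved under pics/ and viewed, at most 10 in all, crops included, and the job is handed in when it is done.

```bash
mkdir -p pics; ls; cat > h.py <<'E'
import numpy as np, cv2
from scipy.spatial.transform import Rotation as R
from station import robot, fingers, vision, workorder, recognise
def save(im,n): cv2.imwrite('pics/'+n,cv2.cvtColor(im,cv2.COLOR_RGB2BGR))
def ext(cam,pose=None):
    c=vision.calibration(cam)
    if 'extrinsics' in c: return c, np.array(c['extrinsics'])
    p,o=pose; T=np.eye(4); T[:3,:3]=R.from_euler('xyz',o,degrees=True).as_matrix(); T[:3,3]=p
    return c, np.linalg.inv(T@np.array(c['T_tool_cam']))
def pose(): return robot.current_tool_pos(), robot.current_eef_rot()
def ray(cam,uv,ps=None):
    c,E=ext(cam,ps); d=c.get('dist',None)
    q=cv2.undistortPoints(np.array([[uv]],float),np.array(c['mtx']),None if d is None else np.array(d,float))[0,0]
    v=E[:3,:3].T@np.array([q[0],-q[1],-1.]); o=-E[:3,:3].T@E[:3,3]
    return o,v/np.linalg.norm(v)
def atz(cam,uv,z,ps=None):
    o,v=ray(cam,uv,ps); return o+v*(z-o[2])/v[2]
def proj(cam,P,ps=None):
    c,E=ext(cam,ps); p=E[:3,:3]@np.array(P)+E[:3,3]; d=c.get('dist',None)
    return cv2.projectPoints(np.array([[p[0],-p[1],-p[2]]]),np.zeros(3),np.zeros(3),np.array(c['mtx']),None if d is None else np.array(d,float))[0].ravel()
E
python3 - <<'E'
from h import *
for n in ['side','top']:
    im=vision.grab_frame(n); save(im,n+'0.png'); print(vision.calibration(n).keys())
    for l in ['dough_blade','blade_grip','shaft_tip','bowl_boss','processor','mug','tea_box','spice_jar']:
        for r in recognise(l,n)[:4]: print(n,l,np.round(r['rect']),round(r['p'],2))
print(vision.calibration('wrist').keys(),vision.calibration('wrist')['T_tool_cam'],robot.current_time_s(),pose())
E
```

```text
pics
dict_keys(['mtx', 'extrinsics'])
side dough_blade [373. 228.  20.  46.] 0.85
side dough_blade [383. 177.  19.  31.] 0.75
side dough_blade [395. 197.  43.  35.] 0.68
side blade_grip [393. 194.  43.  44.] 0.69
side blade_grip [385. 177.  18.  31.] 0.63
side shaft_tip [338. 277. 106. 102.] 0.73
side bowl_boss [339. 276. 104. 101.] 0.91
side processor [334. 278. 100. 104.] 0.86
side processor [243. 386.  43.  97.] 0.64
side mug [306. 212.  46.  44.] 0.56
side tea_box [242. 387.  42.  94.] 0.88
side spice_jar [349. 157.  15.  36.] 0.88
dict_keys(['mtx', 'extrinsics'])
top dough_blade [420. 288.  24.  55.] 0.87
top dough_blade [464. 274.  34.  19.] 0.78
top dough_blade [357. 276.  56.  21.] 0.66
top blade_grip [419. 288.  22.  53.] 0.96
top blade_grip [464. 274.  32.  27.] 0.84
top blade_grip [360. 275.  52.  22.] 0.84
top shaft_tip [268. 253.  88.  98.] 0.91
top bowl_boss [267. 254.  86.  93.] 0.93
top processor [269. 254.  89. 101.] 0.72
top mug [354. 203.  39.  44.] 0.65
top mug [268. 255.  81.  98.] 0.35
top tea_box [153. 210.  65.  44.] 0.94
top tea_box [269. 252.  85.  97.] 0.51
top spice_jar [494. 222.  29.  25.] 0.78
dict_keys(['mtx', 'T_tool_cam']) [[ 6.62334502e-04  9.57597515e-01  2.88108592e-01  7.21416195e-02]
 [ 9.99999248e-01 -3.36985030e-04 -1.17885404e-03 -3.79054116e-04]
 [-1.03177942e-03  2.88109156e-01 -9.57597018e-01 -1.25849114e-01]
 [ 0.00000000e+00  0.00000000e+00  0.00000000e+00  1.00000000e+00]] 0.9 (array([ 0.24754337, -0.49114662,  0.24829093]), array([1.79999805e+02, 1.05020623e-03, 2.67482371e+01]))
```

```bash
python3 - <<'E'
import cv2,numpy as np
a=cv2.imread('pics/top0.png')[130:350,90:530];b=cv2.imread('pics/side0.png')[120:450,180:440]
cv2.imwrite('pics/a.png',cv2.resize(a,None,fx=1.8,fy=1.8,interpolation=2)); cv2.imwrite('pics/b.png',cv2.resize(b,None,fx=1.8,fy=1.8,interpolation=2))
from h import *
for u in [(420,288),(464,274),(357,276)]: print(atz('top',u,0.03))
for u in [(268,254),(354,203),(153,210),(494,222)]: print(atz('top',u,0.1))
E
```

```text
[ 0.41037936 -0.18565475  0.03      ]
[ 0.44517814 -0.29306951  0.03      ]
[ 0.43815451 -0.03330878  0.03      ]
[0.4823564 0.1768862 0.1      ]
[ 0.60409345 -0.02192954  0.1       ]
[0.58449286 0.45070375 0.1       ]
[ 0.56091835 -0.34576026  0.1       ]
```

View pics/a.png

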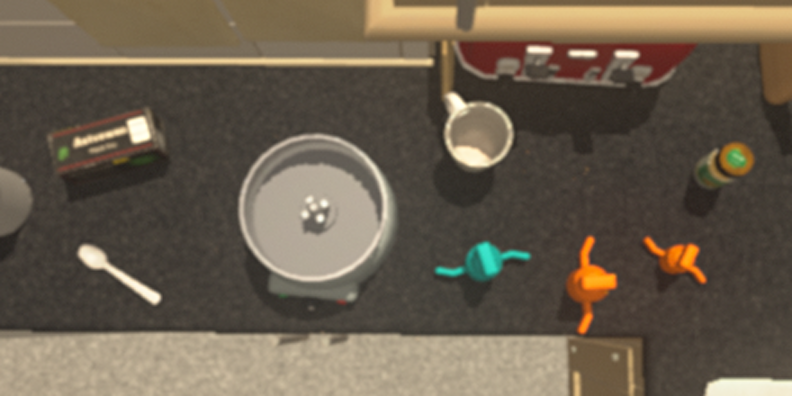

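View pics/b.png

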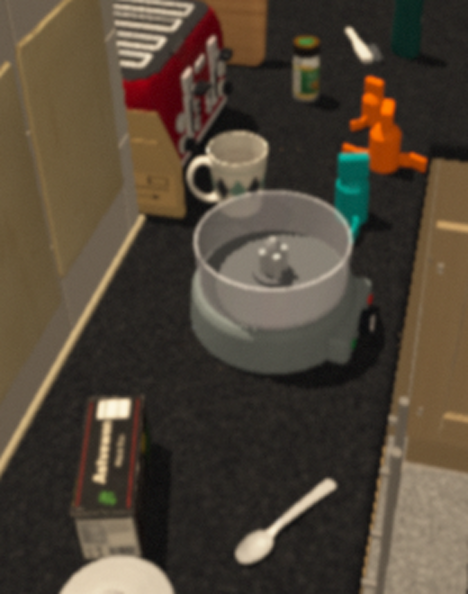

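Candidates (top view): turquoise blade at (357,276), larger orange at (420,288), smaller orange at (464,274). I choose the larger orange one at (420,288): its grip bar lies roughly along world y. The processor is at (268,254), with the four tooth tops visible as white dots. Next is a close wrist view.

```bash
python3 - <<'E'
from h import *
P=atz('top',(420,288),0.06); print(P)
for yaw in (90,-90): print(yaw,robot.inverse_kinematics([P[0],P[1],.25],[180,0,yaw]), robot.inverse_kinematics([.48,.177,.25],[180,0,yaw]))
q=[robot.inverse_kinematics([P[0],P[1],.25],[180,0,y]) for y in (90,-90)]
yaw=90 if q[0] is not None else -90
robot.move_to([P[0],P[1],.25],[180,0,yaw])
ps=pose(); im=vision.grab_frame('wrist'); save(im,'w1.png'); print(ps,robot.current_joint_positions(),robot.current_time_s())
for l in ['dough_blade','blade_grip']:
    for r in recognise(l,'wrist')[:3]: print(l,np.round(r['rect']),round(r['p'],2))
E
```

```text
[ 0.40903584 -0.17944158  0.06      ]
90 [ 41.59288848   6.72378276 -22.0633407  100.71208049   2.63496337
  73.06938833  18.89903478] [ 18.76371685  20.90317243 -54.03752436  90.85343942  17.23402323
  77.09013874 -37.36581714]
-90 [  25.10003668    5.80357472   -3.92635846  101.26900553    0.41497662
   72.94137021 -158.92799469] [ 23.16780098  23.65738569 -61.59563964  90.72805948  21.12639094
  78.31666827 139.25192638]
(array([ 0.40850094, -0.18165922,  0.24990295]), array([-1.79982224e+02,  5.33467320e-02,  8.97587257e+01])) [ 41.68508017   6.77008158 -21.88870713 100.67381858   2.67448367
  73.06246957  18.89211998] 2.2667
dough_blade [370.  64.  62. 125.] 0.8
dough_blade [327. 211. 124.  68.] 0.71
dough_blade [361. 308.  56.  70.] 0.59
blade_grip [329. 208. 124.  66.] 0.95
blade_grip [367.  63.  69. 124.] 0.92
blade_grip [360. 306.  50.  73.] 0.77
```

View pics/w1.png

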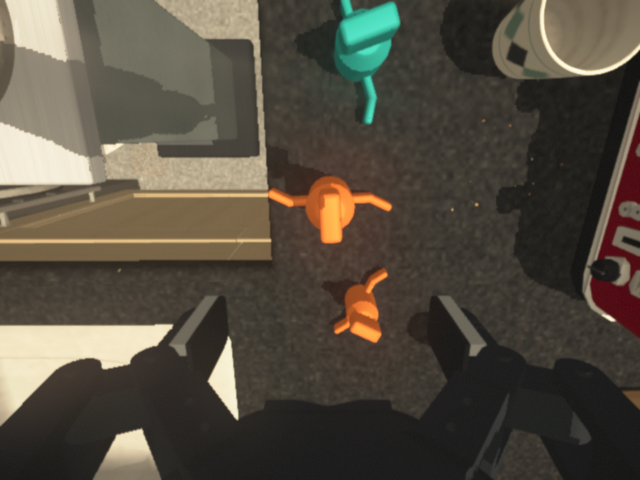

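Wrist view: the large orange blade is at (330,205), the small one at (362,308) and the turquoise one at (365,45). Close crop to check the choice.

```bash
python3 - <<'E'
from h import *
im=cv2.imread('pics/w1.png')[165:255,260:400]; cv2.imwrite('pics/w1c.png',cv2.resize(im,None,fx=5.5,fy=5.5,interpolation=2))
E
```

```text
(no output)
```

View pics/w1c.png

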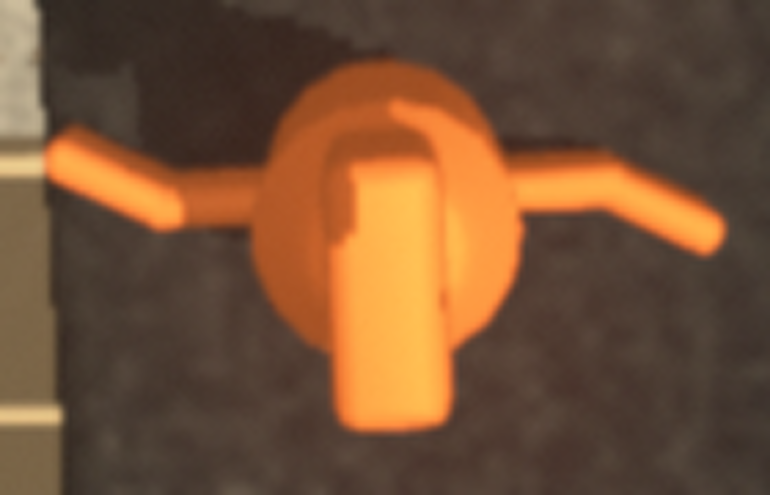

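This is the right one: the larger orange blade, with the bar's top face from about (323..340,194) to (321..343,243). I'll fit its silhouette (hub and bar) for the pose.

```bash
cat >> h.py <<'E'
def projN(cam,P,ps):
    c,E=ext(cam,ps); p=P@E[:3,:3].T+E[:3,3]
    return cv2.projectPoints(p*[1,-1,-1],np.zeros(3),np.zeros(3),np.array(c['mtx']),None)[0].reshape(-1,2)
def sil(cam,ps,x,y,yaw,z0,K=4):
    t=np.linspace(0,2*np.pi,60); m=np.zeros((480*K,640*K),np.uint8)
    hub=np.array([[.0235*np.cos(a),.0235*np.sin(a),z] for a in t for z in (0,.058)])
    bar=np.array([[sx*.009,sy*.021,z] for sx in(-1,1) for sy in(-1,1) for z in(.055,.105)])
    Rz=R.from_euler('z',yaw,degrees=True).as_matrix()
    for b in (hub,bar):
        q=projN(cam,b@Rz.T+[x,y,z0],ps); h=cv2.convexHull(((q+.5)*K-.5).astype(np.float32))
        cv2.fillPoly(m,[np.round(h).astype(np.int32)],1)
    return cv2.resize(m.astype(np.float32),(640,480),interpolation=cv2.INTER_AREA)
E
cat > fit.py <<'E'
from h import *
from scipy.optimize import minimize
ps=(np.array([0.40850094,-0.18165922,0.24990295]),np.array([-179.982224,.05334,89.75873]))
im=cv2.cvtColor(cv2.imread('pics/w1.png'),cv2.COLOR_BGR2RGB).astype(int)
m=((im[...,0]-im[...,2]>60)&(im[...,0]>1.4*im[...,1])).astype(float)
w=np.zeros((480,640)); w[165:255,304:357]=1
def cost(p): return (np.abs(sil('wrist',ps,p[0]/1000,p[1]/1000,p[2],0)-m)*w).sum()
best=None
for y0 in (-10,0,10):
    r=minimize(cost,[410,-185,y0],method='Nelder-Mead',options=dict(initial_simplex=[[410,-185,y0],[415,-185,y0],[410,-178,y0],[410,-185,y0+8]]))
    print(r.x,r.fun)
    if best is None or r.fun<best.fun: best=r
s=sil('wrist',ps,best.x[0]/1000,best.x[1]/1000,best.x[2],0)
o=(im*.6).astype(np.uint8); o[...,2]=np.maximum(o[...,2],(s*255).astype(np.uint8)); o=o[165:255,260:400]
save(cv2.resize(o,None,fx=5.5,fy=5.5,interpolation=2),'fit.png')
# top camera
im=cv2.cvtColor(cv2.imread('pics/top0.png'),cv2.COLOR_BGR2RGB)
cr=im[220:290,230:310]; save(cv2.resize(cr,None,fx=8,fy=8,interpolation=2),'shaft.png')
E
python3 fit.py
```

```text
[ 409.85522414 -174.72835468    1.08162921] 434.5625
[ 409.68157576 -174.74549964    1.00137385] 433.0625
[ 409.55960055 -174.66933886    3.50704744] 433.9375
```

View pics/fit.png

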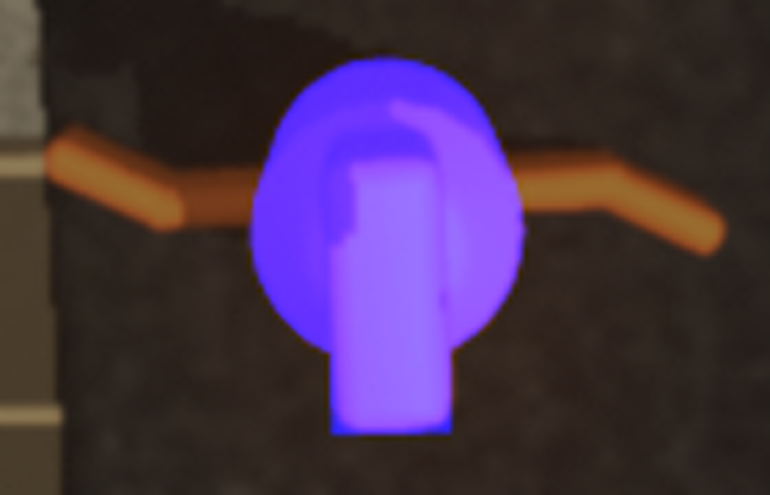

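The fit is clean: blade at (0.410,-0.175), yaw about 1.5°. Before grasping I'll take a quick unobstructed wrist look at the shaft, for its axis and tooth angle.

```bash
python3 - <<'E'
from h import *
robot.move_to([.478,.177,.27],[180,0,90])
robot.pause(.2)
ps=pose(); im=vision.grab_frame('wrist'); save(im,'w2.png'); np.savez('w2.npz',p=ps[0],o=ps[1]); print(ps,robot.current_joint_positions(),robot.current_time_s())
for r in recognise('shaft_teeth','wrist')[:3]: print(np.round(r['rect']),round(r['p'],2))
u=proj('wrist',[.478,.177,.11],ps); print(u)
x,y=np.round(u).astype(int)-[60,45]; x,y=max(x,0),max(y,0); print(x,y)
save(cv2.resize(im[y:y+90,x:x+120],None,fx=6.5,fy=6.5,interpolation=2),'w2c.png')
E
```

```text
(array([0.47845461, 0.17547863, 0.26983571]), array([-1.79992174e+02,  4.26986937e-02,  8.98385192e+01])) [ 12.78857303  17.33056812 -44.71217755  89.25423129  12.37434749
  78.52378885 -33.22299995] 3.975
[351. 204. 239. 227.] 0.9
[328.2353096  220.94074087]
268 176
```

View pics/w2c.png

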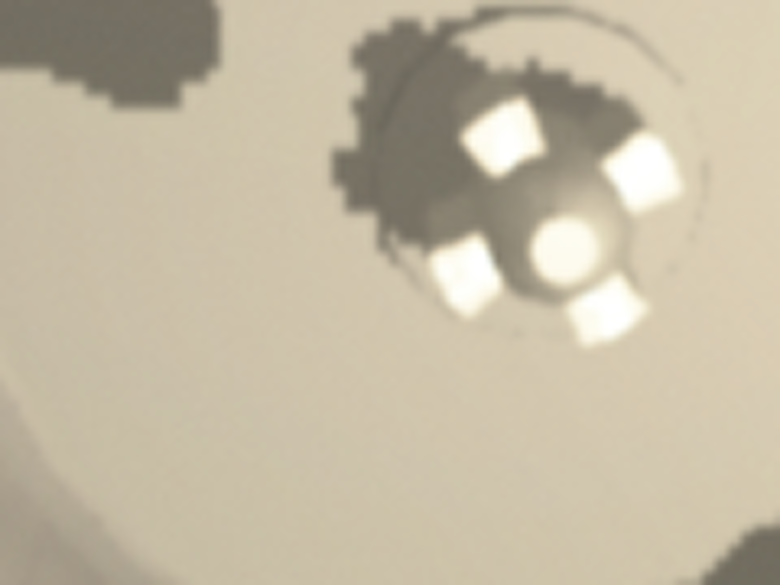

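The crop shows the white nose top at (355,214.5) and four teeth round (353.4,210.4). Both the axis and the tooth angle can be computed from these.

```bash
python3 - <<'E'
from h import *
d=np.load('w2.npz'); ps=(d['p'],d['o'])
f=lambda u: np.array([268+(u[0]+.5)/6.5-.5,176+(u[1]+.5)/6.5-.5])
print('nose',atz('wrist',f((565,250)),.122,ps))
T=np.array([atz('wrist',f(u),.106,ps) for u in [(503,137),(643,172),(467,275),(608,311)]]); c=T.mean(0); print('teeth c',c)
a=np.degrees(np.arctan2(*(T-c)[:,1::-1].T)); print(a,a%90, np.linalg.norm(T-c,axis=1))
# grasp
b=[.4097,-.1747]; o=[180,0,91.5]
robot.move_to([*b,.15],o)
robot.line_to([*b,.090],velocity=.1)
f0=robot.current_contact_force()
fingers.gripper_to(0.0,60); print(robot.current_finger_gap(),robot.current_gripper_force(),pose())
print('f',f0,robot.current_contact_force())
robot.line_to([*b,.26],velocity=.15)
print(robot.current_finger_gap(),robot.current_contact_force(),robot.current_time_s())
im=vision.grab_frame('side'); save(im[120:300,280:480],'g.png')
E
```

```text
nose [0.49953548 0.18579416 0.122     ]
teeth c [0.49944718 0.18560862 0.106     ]
[ 121.15552776   31.58382452 -149.49053585  -58.36793663] [31.15552776 31.58382452 30.50946415 31.63206337] [0.01373097 0.01345415 0.01357095 0.01398505]
0.19799970228192845 59.883906841278076 (array([ 0.40987325, -0.17475653,  0.09022217]), array([1.79983333e+02, 1.21742176e-02, 9.14950471e+01]))
f [ 0.53031611 -0.20697737 -0.28234372] [-0.16386734  0.04684585  1.78537558]
0.2042534684436637 [-0.51700299  0.13875239 -2.16600768] 8.0917
```

```bash
python3 - <<'E'
from h import *
c=[.4995,.1857]; o=[180,0,76.2]
robot.move_to([*c,.26],o); robot.pause(.2)
im=vision.grab_frame('side'); save(cv2.resize(im[140:320,270:430],None,fx=3,fy=3,interpolation=2),'g2.png')
print(robot.current_contact_force(),robot.current_finger_gap(),[robot.inverse_kinematics([*c,.2],[180,0,y])[6] for y in (26,76,126)])
hit=robot.line_to([*c,.205],velocity=.06,f_stop=5)
print(hit,pose(),robot.current_contact_force())
if not hit:
    hit=robot.line_to([*c,.186],velocity=.03,f_stop=5); print(hit,pose(),robot.current_contact_force(),robot.current_torque())
print(robot.current_time_s())
E
```

```text
[ 0.01838852  0.05132374 -2.21918199] 0.20278131724553933 [np.float64(-104.32435264174075), np.float64(-60.337022299742934), np.float64(-9.008320274909533)]
False (array([0.49975793, 0.18599404, 0.20544506]), array([ 1.79961868e+02, -4.03974252e-02,  7.62035712e+01])) [ 0.02600946  0.50731272 -1.15904897]
False (array([0.49944026, 0.18574234, 0.18603096]), array([-1.79990704e+02,  1.04768434e-03,  7.62037882e+01])) [-0.22309444  0.17920325 -1.01341386] [ 0.07221442  0.02740883 -0.02874501]
11.6333
```

View pics/g2.png

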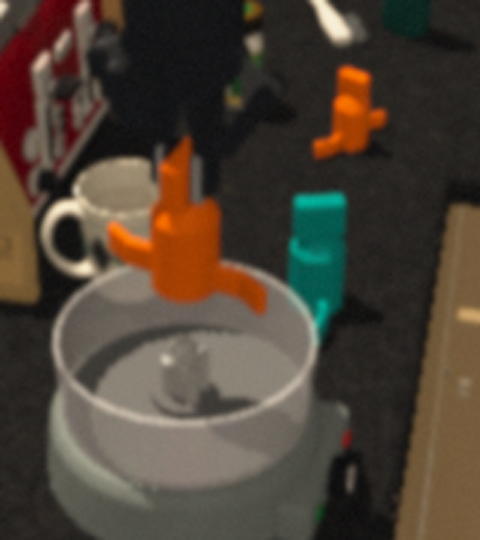

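The side view shows the blade held upright over the shaft. The foot has already passed the teeth-on-teeth height with about 1 N, so the teeth look meshed. I'll rock gently to confirm, then press home.

```bash
python3 - <<'E'
from h import *
c=[.4995,.1857]
for y,z in ((79.2,.184),(73.2,.182),(76.2,.180)):
    h=robot.line_to([*c,z],[180,0,y],velocity=.02,f_stop=10); print(h,pose()[0][2],pose()[1][2],robot.current_contact_force(),robot.current_torque()[2])
h=robot.line_to([*c,.168],velocity=.04,f_stop=10); print(h,pose(),robot.current_contact_force())
if not h:
    h=robot.line_to([*c,.158],velocity=.015,f_stop=12); print(h,pose(),robot.current_contact_force())
print(robot.current_finger_gap(),robot.current_time_s())
im=vision.grab_frame('side'); save(cv2.resize(im[140:320,270:430],None,fx=3,fy=3,interpolation=2),'g3.png')
E
```

```text
False 0.18413116218912773 79.13188375485059 [ 1.02709642  0.08213854 -2.08883016] -0.004989569889554891
False 0.18217287002521734 73.29760082144206 [ 0.57263712  0.20655092 -1.98703882] -0.08783709973347228
False 0.17995945909391545 76.19220595055835 [-0.02194702 -0.1794026  -1.5279846 ] 0.06025140815567561
False (array([0.49941716, 0.18556345, 0.16767731]), array([-1.79973348e+02,  1.71035428e-02,  7.61966031e+01])) [ 0.80545868  0.20263324 -2.09468627]
True (array([0.49963287, 0.18589905, 0.1642737 ]), array([1.79968502e+02, 4.15279161e-03, 7.61934843e+01])) [-0.63469178 -0.49269263  3.55455472]
0.20111759570388163 13.2667
```

View pics/g3.png

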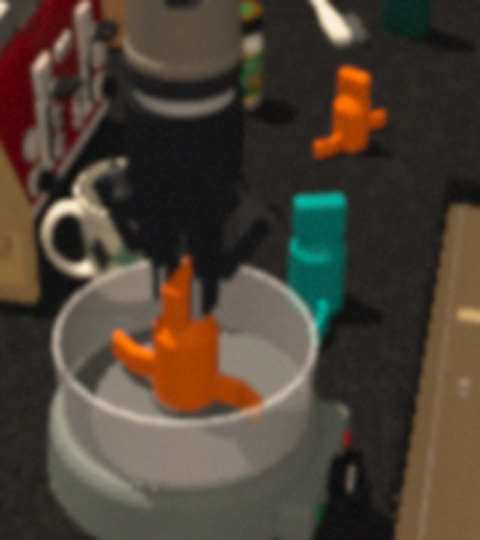

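Contact came at TCP z = 0.1643 against 0.1642 predicted for home, and the picture shows the blade seated low in the bowl. I'll give a light final press, release and retreat.

```bash
python3 - <<'E'
from h import *
c=[.4995,.1857]
h=robot.line_to([*c,.1625],velocity=.01,f_stop=12); robot.pause(.3); print(h,pose()[0],robot.current_contact_force())
z=robot.current_tool_pos()[2]
robot.line_to([*c,.164],velocity=.01); print(robot.current_contact_force())
fingers.gripper_to(.55); print(robot.current_finger_gap(),robot.current_contact_force())
robot.line_to([*c,.28],velocity=.1); robot.pause(.3)
ps=pose(); im=vision.grab_frame('wrist'); s=vision.grab_frame('side')
o=np.hstack([cv2.resize(im,(440,330),interpolation=3),cv2.resize(s[140:320,270:430],(293,330),interpolation=2)]); save(o,'end.png'); save(im,'w3.png')
print(robot.current_contact_force(),robot.current_time_s())
from scipy.optimize import minimize
a=im.astype(int); m=((a[...,0]-a[...,2]>60)&(a[...,0]>1.4*a[...,1])).astype(float)
for z0 in (.074,.080,.100):
    u=proj('wrist',[*c,z0+.05],ps).astype(int); w=np.zeros((480,640)); w[max(0,u[1]-60):u[1]+60,max(0,u[0]-26):u[0]+26]=1
    r=minimize(lambda p:(np.abs(sil('wrist',ps,p[0]/1000,p[1]/1000,p[2],z0)-m)*w).sum(),[499.5,185.7,-13.8],method='Nelder-Mead',options=dict(initial_simplex=[[499,185,-14],[504,185,-14],[499,190,-14],[499,185,-8]]))
    print(z0,r.x,r.fun)
E
```

```text
False [0.49978595 0.18600731 0.16425002] [-1.47689622 -2.34741598  8.98313131]
[-0.68583653  0.24459754  2.88586839]
0.5473370078175709 [0.1247947  0.8594288  0.64162826]
[0.00300379 0.27399063 0.50017652] 16.2667
0.074 [474.79926292 192.37659941 -36.34821791] 930.625
0.08 [478.35262358 200.54316742  20.30126306] 1061.1875
0.1 [478.00433539 204.38422145  32.64756404] 1066.5625
```

View pics/end.png

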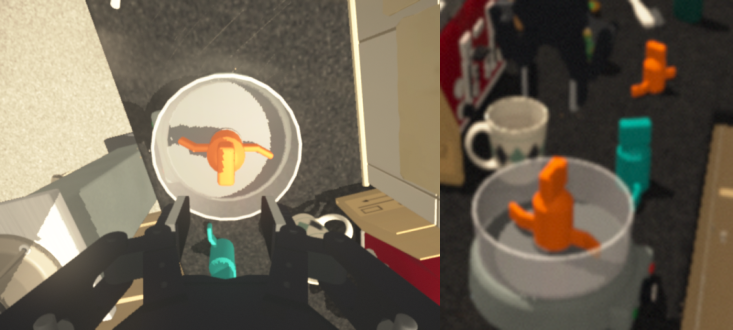

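The blade stands upright and centred in the bowl after release. In the side view its hub foot (row 136 of the crop) and grip top (row 86) are where they were at the rigid stop. The silhouette refit didn't converge, so I rely on the stop height and the side view.

```bash
python3 -c "
from h import *
print(workorder.close_job())"
```

```text
the job is handed in; nothing more can be done
None
```

The larger orange dough blade is meshed and pressed fully home on the bowl floor with about 9–11 N, the gripper is released and clear, the bystanders were left alone, and the job was handed in at about 16 s.

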